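# Lock the saw jig's keeper arm down over a tube

## Task

Get the tube in the saw jig ready for cutting: press the tail of the ratchet pawl fully down so that its nose lifts clear of the teeth, then push the raised keeper arm by its handle bar all the way down over the tube, and last press the nose end of the pawl back down so that it locks the arm there. Only push with the fingertips: lift nothing, do not force the arm against the pawl, and leave the tube lying in its V-blocks and the other things on the bench where they are.

Things in the scene. Friction and masses are not known exactly. Their poses are not given: they have to be found in the camera images.
- jig: Saw jig bolted to the bench: green base plate 170 (x) x 300 (y) x 12 mm. Origin on the table right under the arm's hinge; x axis horizontal along the hinge axis (also the direction of the tube), y axis horizontal from the hinge towards the handle end of the arm, z up. Everything on it is described in this frame.
- keeper_arm (a joint): Angle (rad) through which the keeper arm has come down: 0 = raised 0.85 rad above level (its upper stop), 0.85 = level, fully down on its lower stop. It stands at 0.02 to 0.2 at the start. A stiff hinge: it stays where it is left and takes about 3 to 8 N at the handle bar to push down. A sector with three teeth turns with it; with the pawl in, the arm is blocked at about 0.24.
- keeper_hinge (a point): Point on the arm's hinge axis in the middle of the arm, 65 mm above the table. The arm is a steel bar 20 mm wide (x) and 16 mm thick, swinging in the jig's y-z plane.
- handle_bar (a point): Centre of the black round handle bar across the arm's end, 22 mm thick and 80 mm long (along jig x), 175 mm from the hinge. With the arm raised by angle e = 0.85 - joint it lies at y = 175 cos e, z = 65 + 175 sin e mm in the jig frame. Push it down with closed fingertips on its top.
- pawl (a joint): Angle (rad) of the dark steel rocker pawl: 0 = nose fully in the teeth (locked; so at the start, 0 to 0.01), 0.25 = tail fully down and nose lifted clear (its stop); the nose is clear of the teeth above about 0.14. A stiff pivot: it stays where it is left, and takes about 4 N on a pad to move. Its pivot axis is parallel to jig x, at jig x = 30, y = -65, z = 115 mm.
- tail_pad (a point): Centre of the top face of the pawl's tail pad, 26 x 26 mm, 8 mm thick, at jig x = 30, y = -135, z = 137 mm when the pawl is in; pressing it goes 17 mm down to the stop and frees the pawl. Open space under it.
- nose_pad (a point): Centre of the top face of the pawl's nose pad, 26 x 26 mm, over the toothed sector, at jig x = 30, y = 0, z = 137 mm when the pawl is in and about 16 mm higher when it is free; pressing it down puts the nose back into the teeth.
- tube: White plastic tube 32 mm thick, 240 mm long, lying loose along jig x in two V-blocks, its axis at jig y = 100, z = 34 mm. Origin at its centre, x along it. With the arm fully down, the rubber pad under the arm lies about 1 mm over it. Not to be moved.
- hacksaw: hacksaw lying flat, 250 x 100 mm steel frame with an orange handle, on the table beyond the jig (origin at the middle of the blade, which is its side next to the jig); leave alone
- screwdriver: screwdriver lying on the table on the robot's side of the jig; leave alone
- offcut: short upright offcut of white tube, 26 mm across, 45 mm high, standing loose on the jig's base plate beside the toothed sector; leave alone
- bush: upright brass bush, 22 mm across, 24 mm high, standing loose on the base plate; leave alone
- oil_bottle: clear bottle 56 mm across, 150 mm high, standing on the table to the left; leave alone
- spool: black filament spool 150 mm across, 56 mm high, lying on the table to the right; leave alone
- wrench: wrench lying on the table to the right; leave alone

How it is judged (in metres and radians):
On the way, in this order (a step that is already met when the one before it is completed fails the run):
1. the pawl is pressed free while the arm is still up (value of joint pawl above 0.15 rad and value of joint keeper_arm below 0.27 rad), for 0.1 s.
2. the arm is pushed fully down with the pawl free (value of joint keeper_arm above 0.81 rad and value of joint pawl above 0.12 rad), for 0.1 s.
3. the pawl is pressed back in and locks the arm (value of joint keeper_arm above 0.81 rad and value of joint pawl below 0.05 rad), for 0.2 s.
At the end, for the whole second after the job is handed in: The arm is down on its lower stop (joint above 0.81 of 0.85), the pawl is in (joint below 0.05), and the tube lies still in its V-blocks (all of step 3 and linear speed of tube below 0.01 m/s and z of tube in the frame of jig below 0.038 m); the robot touches nothing.
It fails at once if the tube is lifted or shifted more than 15 mm (distance of tube from where it was at the start of the episode above 0.015 m).
It fails at once if the arm is forced past the teeth, or locked part-way, with the pawl in (value of joint pawl below 0.08 rad and value of joint keeper_arm between 0.3 and 0.76 rad).
It fails at once if a bystander is moved more than 25 mm (distance of any of hacksaw, screwdriver, offcut, bush, oil_bottle, spool, wrench from where it was at the start of the episode above 0.025 m).
It also fails if it takes over 48 s, if anything falls off the work surface, if the arm or the gripper's body presses on something with over 40 N, if the wrist force passes 120 N, or if a joint passes its speed limit or range.

## Robot

A 7-joint arm with a two-finger parallel gripper is mounted at the origin on the work surface. World frame = base frame: x ahead of the robot, y to its left, z up, the work surface at z = 0. Lengths are in m, angles in degrees, forces in N, time in s.
With the tool pointing down it reaches from about 0.425 to 0.875 m from the base axis. Payload 4.7 kg.
Tool frame: the origin (TCP) lies midway between the tips of the shut fingers; the grasp point (between the pads) lies env.grasp_offset behind it (env.grasp_offset is the distance from the TCP to the grasp point, in m); x points along the fingers, y is the direction in which the jaws open and shut, and the axes are right-handed (so a half turn about x gives the same grasp; the last joint's range is limited). The gripper opens to 87 mm and grips with 3 to 60 N. Pads are 19 mm wide; open, the fingers measure 117 mm over their backs; the gripper's body (75 mm by 190 mm) begins 51 mm behind the grasp point.
Start: joints at [64.807, 18.392, -4.016, 83.108, 1.295, 78.541, -3.26], TCP at [0.285, -0.584, 0.223] pointing down, gripper open.
Joint ranges: [-163.93, 163.93], [-17.29, 119.83], [-79.2, 71.16], [3.27, 140.29], [-89.18, 269.18], [5.43, 117.66], [-154.24, 154.24]. Speed limits (degrees/s): [147.25, 147.25, 180, 180, 180, 180, 180].

## Interface

Orientations are given as a 3x3 rotation matrix whose columns are the frame's x, y, z axes.
In Python, from rig import env gives the robot as it stands. The module is installed in compiled form; this text tells all that it offers.
- The arm moves only by the tool drive_tool, never from a script. Its argument "plan" is a list of rows, each an object with "xyz": the shift along the tool's x, y, z in m, a list of three; "twist": the turn, a rotation vector about the tool's x, y, z in degrees, a list of three. In form: [{"xyz": [x, y, z], "twist": [wx, wy, wz]}, ...]. A call has 1 to 8 rows; each row shifts and turns the commanded pose from where the row before left it, along the tool's axes as they then stand; what a row does not reach is not made up. A row lasts 1/12 s, in which the tool goes at most 41.7 mm and 7.16 degrees, less where a joint would pass 70% of its speed; a pose out of reach is approached as far as the arm can. A call with a gripper value outside its range is refused whole. "gripper" is the closure, from 0 (fully open) to 1 (shut), set as the call begins (left out, the last holds). The fingers move at their own pace and stop on an object; the grip force is fixed at half the most. Time passes only in rows, so rows that do not move let the fingers close. It gives the time, the measured TCP pose, the force and the opening at its end, in the units of the state.
- env.state(): the state, without advancing time (a new reading comes with each control period).
- env.grab_frame(name): name is "scene" or "top"; returns the picture (400x640x3 uint8, red, green, blue); there is no depth.
- env.camera_params(name): a dict with "camera_matrix" (3x3 intrinsics, pixels), "D" ([k1, k2, p1, p2, k3] as OpenCV has them; the pictures are not rectified), "position" and "rotation" of the camera in the world. Camera axes: x right, y up, looking along -z (the intrinsics and any distortion apply to the point x, -y, -z); pixel columns grow to the right and rows downward; lengths in m; the calibration is good to about 2 mm. A picture is of the moment at which its call begins. camera_params takes no time and is no camera call.
- env.hand_in(): hands the job in, once; it reports no verdict.
The state is a dict: "time": time; "joint_positions": joint angles; "qvel": joint speeds; "tau": joint torques, N m; "position": TCP position; "ee_rot": TCP orientation; "wrist_force": force on the tool from outside, world axes, zero at the start; "ft_torque": the same for the moment, N m; "opening": finger opening in m.
Only numpy, scipy, OpenCV 4.12 (cv2) and the standard library are available. Lean on these libraries where they do the work, as an engineer would, in place of code of your own. Each camera call takes 0.05 s, during which the arm holds its last target. There are 200 camera calls.

## Working session

There is one attempt and no reset: what is moved stays moved. The work goes in short steps, Python scripts to look and compute and a tool call to move; the robot and the scene stay as the last step left them, time stands still between calls to the robot, and variables do not carry over. Pictures are saved under pics/ and viewed, about 8 in all and at most 12, crops included, and the job is handed in when it is done.

Besides the shell and the picture viewer there is one more tool, called after ">>>" as a command line: name --argument value ..., lists and objects as JSON in quotes. drive_tool: Moves the arm, as the interface text tells. Its arguments: {"type":"object","properties":{"plan":{"type":"array"},"gripper":{"type":"number"}},"required":["plan"]}

```bash
mkdir -p pics; python3 - <<'E'
from rig import env
import cv2,numpy as np
np.set_printoptions(precision=4,suppress=True)
s=env.state()
for k in s: print(k,s[k])
print(env.grasp_offset)
for n in("scene","top"):
    cv2.imwrite(f"pics/{n}0.png",env.grab_frame(n)[:,:,::-1]); print(n,env.camera_params(n))
E
```

```text
time 0.0
joint_positions [64.8074 18.439  -4.0151 83.1736  1.2972 78.5407 -3.2602]
qvel [-0.0135  0.0458 -0.0605 -0.0259 -0.0581  0.0361 -0.0683]
tau [ -0.0006 -49.1293  -0.4044 -31.253   -0.0639   0.0438   0.0002]
position [ 0.2846 -0.5838  0.2215]
ee_rot [[-0.001   0.4384 -0.8988]
 [ 0.0016 -0.8988 -0.4384]
 [-1.     -0.0019  0.0001]]
wrist_force [-0.8162 -0.1473  0.843 ]
ft_torque [ 0.0096 -0.0039  0.0028]
opening 0.08711082864720102
0.0187
scene {'camera_matrix': array([[441.9384,   0.    , 321.6549],
       [  0.    , 441.9384, 197.9359],
       [  0.    ,   0.    ,   1.    ]]), 'D': array([-0.0597,  0.    ,  0.    ,  0.    ,  0.    ]), 'position': array([1.2503, 0.2284, 1.1005]), 'rotation': array([[-0.303 , -0.7676,  0.5647],
       [ 0.9529, -0.237 ,  0.189 ],
       [-0.0112,  0.5954,  0.8033]])}
top {'camera_matrix': array([[405.5396,   0.    , 321.1637],
       [  0.    , 405.5396, 191.9968],
       [  0.    ,   0.    ,   1.    ]]), 'D': array([-0.0735,  0.    ,  0.    ,  0.    ,  0.    ]), 'position': array([ 0.3346, -0.0054,  1.3615]), 'rotation': array([[-0.0234,  0.9841, -0.1758],
       [-0.9994, -0.0271, -0.0192],
       [-0.0237,  0.1753,  0.9842]])}
```

View pics/scene0.png

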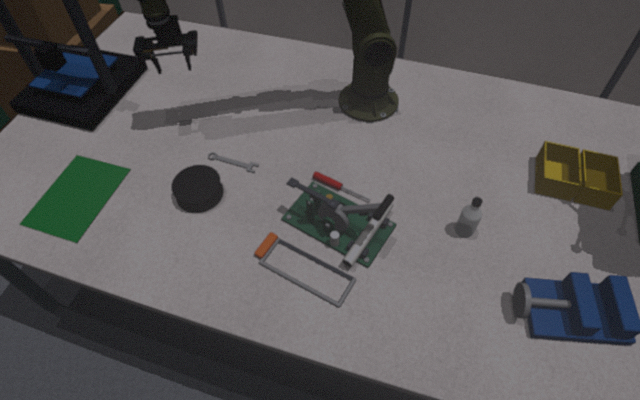

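View pics/top0.png

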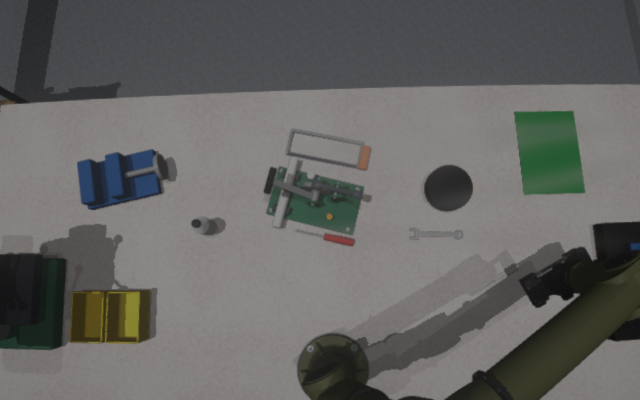

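The scene shows the jig around (340,225), with the handle bar near (385,207). The top view shows it around (315,200): the handle bar is at (270,180), and the tail pad at the right, near (366,198). I'll enlarge both.

```bash
python3 - <<'E'
import cv2,numpy as np
a=cv2.imread("pics/top0.png")[145:255,255:380]; b=cv2.imread("pics/scene0.png")[165:275,270:405]
f=lambda i:cv2.convertScaleAbs(cv2.resize(i,None,fx=5.8,fy=5.8,interpolation=cv2.INTER_CUBIC),alpha=1.7,beta=10)
cv2.imwrite("pics/topc.png",f(a));cv2.imwrite("pics/scenec.png",f(b))
E
```

```text
(no output)
```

View pics/topc.png

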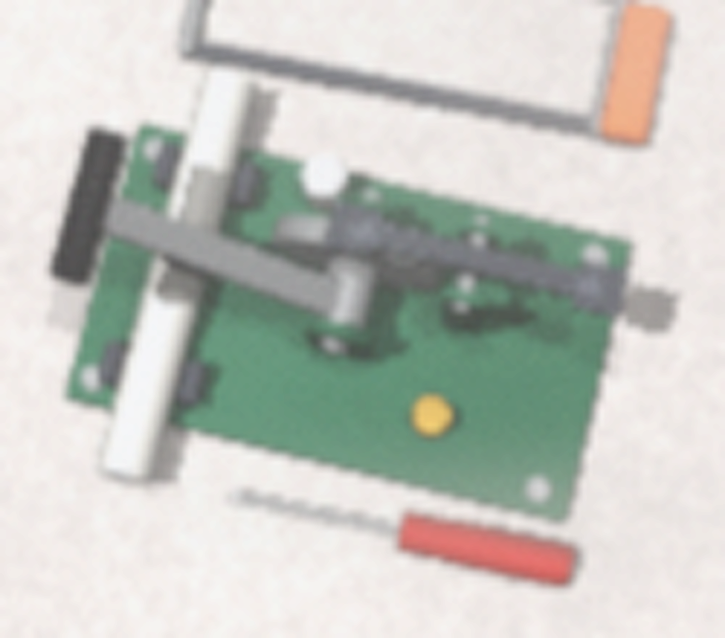

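View pics/scenec.png

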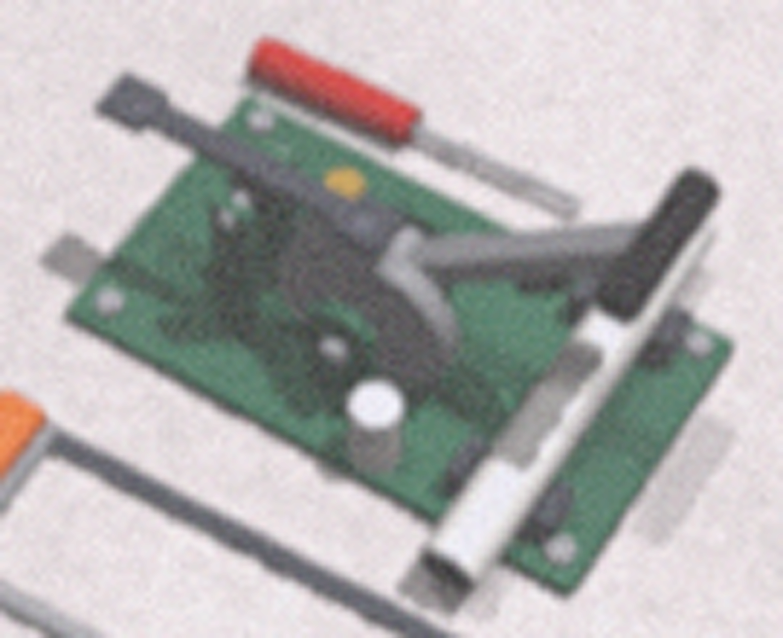

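Top crop: plate corners at about (143,123), (632,240), (568,520) and (68,400). Tail pad (598,287), nose pad (357,230), handle bar from (105,130) to (72,280). Scene crop: tail pad (132,101), nose pad (367,222), handle bar from (695,180) to (625,300). Next I'll triangulate these.

```bash
cat > h.py <<'E'
from rig import env
import cv2,numpy as np
np.set_printoptions(precision=4,suppress=True)
P={n:env.camera_params(n) for n in("top","scene")}
O={"top":(255,145),"scene":(270,165)}
def ray(n,c,crop=True):
    p=(np.array(c,float)+.5)/5.8-.5+O[n] if crop else np.array(c,float)
    q=P[n]; u=cv2.undistortPoints(p.reshape(1,1,2),q["camera_matrix"],q["D"])[0,0]
    d=q["rotation"]@np.array([u[0],-u[1],-1]); return q["position"],d/np.linalg.norm(d)
def plane(n,c,z,crop=True):
    o,d=ray(n,c,crop); return o+d*(z-o[2])/d[2]
def tri(ct,cs):
    (a,d),(b,e)=ray("top",ct),ray("scene",cs)
    t=np.linalg.lstsq(np.c_[d,-e],b-a,rcond=None)[0]
    p,q=a+t[0]*d,b+t[1]*e; return (p+q)/2,np.linalg.norm(p-q)
E
python3 - <<'E'
from h import *
for n,cs in(("top",[(143,123),(632,240),(568,520),(68,400)]),("scene",[(567,597),(66,318),(257,88),(733,346)])):
    c=np.array([plane(n,x,.012) for x in cs]); print(n,c[:,:2].tolist(),"centre",c.mean(0))
    for k in range(4):
        v=c[(k+1)%4]-c[k]; print(np.linalg.norm(v),np.degrees(np.arctan2(v[1],v[0])))
for k,a,b in(("tail",(598,287),(132,101)),("nose",(357,230),(367,222)),("h1",(105,130),(625,300)),("h2",(72,280),(695,182))):
    print(k,*tri(a,b),plane("top",a,.137),plane("scene",b,.137))
# tube top line ends
print([plane("top",c,.034) for c in((230,75),(128,475))])
E
```

```text
top [[0.6709898158950781, 0.16272844652692403], [0.5924498387388445, -0.12295445047369136], [0.43050404657558927, -0.07971077090803305], [0.5071110635560947, 0.20726906228325084]] centre [0.5503 0.0418 0.012 ]
0.29628237485609216 -105.3719963145457
0.16761997321847294 165.0493821155682
0.2970287186605844 75.05384708767642
0.16982376724161613 -15.205126008427504
scene [[0.6747747454884288, 0.1643082561192455], [0.5961894616840951, -0.1190137686697969], [0.4240682385942811, -0.07288929017799789], [0.5122755814829516, 0.20981589744695847]] centre [0.5518 0.0456 0.012 ]
0.29401873505130655 -105.50246606291056
0.1781942281727272 164.99852916861985
0.29614651517372487 72.67146424687972
0.16875107028309697 -15.644821349808334
tail [ 0.544  -0.0933  0.1366] 0.0003449480568123135 [ 0.5438 -0.0931  0.137 ] [ 0.5443 -0.0933  0.137 ]
nose [0.5783 0.0343 0.1347] 0.001554931575455827 [0.578  0.0334 0.137 ] [0.5797 0.0355 0.137 ]
h1 [0.6234 0.162  0.1891] 0.0034096088979446255 [0.6366 0.1677 0.137 ] [0.587  0.1599 0.137 ]
h2 [0.547  0.1783 0.1825] 1.822446235310075e-05 [0.5552 0.1854 0.137 ] [0.5122 0.1758 0.137 ]
[array([0.6928, 0.1089, 0.034 ]), array([0.4606, 0.1696, 0.034 ])]
```

Both views agree. The jig y axis points at 75°, with the origin near (0.550, 0.0435). Tube and pads land where they should, and the arm joint is about 0.09. I'll shut the fingers and move above the tail pad.

>>> drive_tool --plan '[{"xyz":[0,-0.02,-0.028],"twist":[0,0,0]},{"xyz":[0,-0.02,-0.028],"twist":[0,0,0]},{"xyz":[0,-0.02,-0.028],"twist":[0,0,0]},{"xyz":[0,-0.02,-0.028],"twist":[0,0,0]},{"xyz":[0,-0.02,-0.028],"twist":[0,0,0]},{"xyz":[0,-0.02,-0.028],"twist":[0,0,0]},{"xyz":[0,-0.02,-0.028],"twist":[0,0,0]},{"xyz":[0,-0.02,-0.028],"twist":[0,0,0]}]' --gripper 1

```text
time: 0.77
position: [0.4164, -0.3405, 0.2222]
ee_rot: [[-0.001, 0.438, -0.899], [0.0, -0.899, -0.438], [-1.0, -0.0, 0.0]]
wrist_force: [0.7, -0.7, -1.0]
opening: 0.0417
```

>>> drive_tool --plan '[{"xyz":[0,-0.02,-0.028],"twist":[-7,0,0]},{"xyz":[0,0,0],"twist":[-7,0,0]},{"xyz":[0,0,0],"twist":[-7,0,0]},{"xyz":[0,0,0],"twist":[-7,0,0]},{"xyz":[0,0,0],"twist":[-7,0,0]},{"xyz":[0,0,0],"twist":[-7,0,0]},{"xyz":[0,0,0],"twist":[-7,0,0]},{"xyz":[0,0,0],"twist":[0,0,0]}]'

```text
time: 1.43
position: [0.4322, -0.3118, 0.2221]
ee_rot: [[-0.001, 0.967, -0.256], [0.0, -0.256, -0.967], [-1.0, -0.001, -0.0]]
wrist_force: [0.7, -0.9, -0.0]
opening: 0.0005
```

```bash
cat >> h.py <<'E'
J=np.array([[np.cos(np.radians(15)),np.sin(np.radians(15)),0],[-np.sin(np.radians(15)),np.cos(np.radians(15)),0],[0,0,1]])
J0=np.array([.550,.0435,0])
def rep(*targets):
    s=env.state();R=np.array(s["ee_rot"]);p=np.array(s["position"])
    print("t",s["time"],"jigpos",J.T@(p-J0),"F",s["wrist_force"],"op",s["opening"]);print("Rjig",J.T@R)
    for t in targets: print(t,"tool delta",R.T@(J0+J@np.array(t)-p))
    return s
E
python3 -c "
from h import *
print(rep((.03,-.135,.16))['joint_positions'])"
```

```text
t 1.4333 jigpos [-0.0218 -0.3737  0.2221] F [ 0.6513 -0.9212 -0.0419] op 0.0005107856103892539
Rjig [[-0.0008  1.      0.0031]
 [ 0.0002  0.0031 -1.    ]
 [-1.     -0.0008 -0.0002]]
(0.03, -0.135, 0.16) tool delta [ 0.0621  0.0526 -0.2385]
[ 49.7725   5.0328 -17.794   99.2444   1.5848  76.018   16.8349]
```

>>> drive_tool --plan '[{"xyz":[0,0.0066,-0.03],"twist":[0,0,0]},{"xyz":[0,0.0066,-0.03],"twist":[0,0,0]},{"xyz":[0,0.0066,-0.03],"twist":[0,0,0]},{"xyz":[0,0.0066,-0.03],"twist":[0,0,0]},{"xyz":[0,0.0066,-0.03],"twist":[0,0,0]},{"xyz":[0,0.0066,-0.03],"twist":[0,0,0]},{"xyz":[0,0.0066,-0.03],"twist":[0,0,0]},{"xyz":[0,0.0066,-0.03],"twist":[0,0,0]}]'

```text
time: 2.1
position: [0.5459, -0.0925, 0.2224]
ee_rot: [[-0.0, 0.965, -0.263], [-0.0, -0.263, -0.965], [-1.0, -0.0, 0.0]]
wrist_force: [0.3, -0.1, -0.6]
opening: 0.0005
```

>>> drive_tool --plan '[{"xyz":[0.02,0,0],"twist":[0,0,0]},{"xyz":[0.02,0,0],"twist":[0,0,0]},{"xyz":[0.02,0,0],"twist":[0,0,0]},{"xyz":[0.01,0,0],"twist":[0,0,0]},{"xyz":[0,0,0],"twist":[0,0,0]},{"xyz":[0,0,0],"twist":[0,0,0]}]'

```text
time: 2.6
position: [0.5455, -0.0939, 0.1525]
ee_rot: [[-0.001, 0.965, -0.26], [0.0, -0.26, -0.965], [-1.0, -0.001, -0.0]]
wrist_force: [-0.4, 0.7, 0.4]
opening: 0.0007
```

```bash
python3 - <<'E'
from h import *
rep((.03,-.135,.137))
f=lambda i:cv2.convertScaleAbs(cv2.resize(i[:,:,::-1],None,fx=5.8,fy=5.8,interpolation=cv2.INTER_CUBIC),alpha=1.7,beta=10)
cv2.imwrite("pics/s1.png",f(env.grab_frame("scene")[165-30:275-15,270-20:405-5]))
E
```

```text
t 2.6 jigpos [ 0.0312 -0.1339  0.1525] F [-0.4073  0.6957  0.3867] op 0.0007107459443028944
Rjig [[-0.0008  1.     -0.0017]
 [ 0.0001 -0.0017 -1.    ]
 [-1.     -0.0008 -0.0001]]
(0.03, -0.135, 0.137) tool delta [ 0.0155 -0.0012  0.0011]
```

View pics/s1.png

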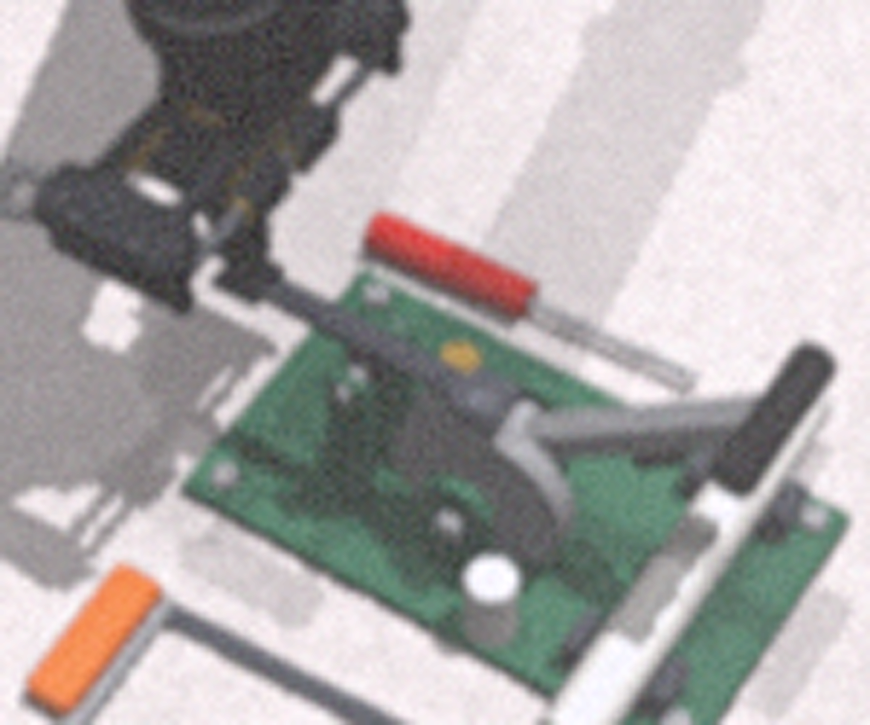

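The closed fingertips hover over the tail pad at about (240,275) in this crop. Now I'll press.

>>> drive_tool --plan '[{"xyz":[0.008,-0.001,0.001],"twist":[0,0,0]},{"xyz":[0.006,0,0],"twist":[0,0,0]},{"xyz":[0.004,0,0],"twist":[0,0,0]},{"xyz":[0.004,0,0],"twist":[0,0,0]},{"xyz":[0.004,0,0],"twist":[0,0,0]},{"xyz":[0.003,0,0],"twist":[0,0,0]},{"xyz":[0,0,0],"twist":[0,0,0]}]'

```text
time: 3.23
position: [0.5443, -0.0961, 0.1233]
ee_rot: [[0.0, 0.966, -0.26], [-0.002, -0.26, -0.966], [-1.0, 0.0, 0.001]]
wrist_force: [-0.1, -2.7, 2.7]
opening: 0.0006
```

>>> drive_tool --plan '[{"xyz":[0.002,0,0],"twist":[0,0,0]},{"xyz":[0.002,0,0],"twist":[0,0,0]},{"xyz":[0,0,0],"twist":[0,0,0]}]'

```text
time: 3.48
position: [0.5446, -0.0958, 0.1215]
ee_rot: [[0.0, 0.966, -0.26], [-0.002, -0.26, -0.966], [-1.0, 0.001, 0.002]]
wrist_force: [-5.0, -5.1, 12.9]
opening: 0.0001
```

>>> drive_tool --plan '[{"xyz":[0.002,0,0],"twist":[0,0,0]},{"xyz":[0.001,0,0],"twist":[0,0,0]},{"xyz":[0,0,0],"twist":[0,0,0]}]'

```text
time: 3.73
position: [0.5448, -0.0959, 0.121]
ee_rot: [[0.001, 0.966, -0.26], [-0.003, -0.26, -0.966], [-1.0, 0.002, 0.003]]
wrist_force: [-10.9, -4.3, 27.5]
opening: 0.0008
```

Stop reached: 27 N with no further travel. Next I'll raise the tool and go above the handle bar.

>>> drive_tool --plan '[{"xyz":[-0.01,0,0],"twist":[0,0,0]},{"xyz":[-0.03,0,0],"twist":[0,0,0]},{"xyz":[-0.04,0,0],"twist":[0,0,0]},{"xyz":[-0.04,0,0],"twist":[0,0,0]},{"xyz":[0,0,0],"twist":[0,0,0]}]'

```text
time: 4.15
position: [0.5488, -0.0928, 0.2445]
ee_rot: [[0.013, 0.966, -0.257], [-0.001, -0.257, -0.966], [-1.0, 0.013, -0.003]]
wrist_force: [1.6, 0.1, 0.5]
opening: 0.0004
```

>>> drive_tool --plan '[{"xyz":[0,-0.0035,-0.033],"twist":[0,0,0]},{"xyz":[0,-0.0035,-0.033],"twist":[0,0,0]},{"xyz":[0,-0.0035,-0.033],"twist":[0,0,0]},{"xyz":[0,-0.0035,-0.033],"twist":[0,0,0]},{"xyz":[0,-0.0035,-0.033],"twist":[0,0,0]},{"xyz":[0,-0.0035,-0.033],"twist":[0,0,0]},{"xyz":[0,-0.0035,-0.033],"twist":[0,0,0]},{"xyz":[0,-0.0035,-0.033],"twist":[0,0,0]}]'

```text
time: 4.82
position: [0.585, 0.1711, 0.2358]
ee_rot: [[-0.001, 0.966, -0.257], [0.002, -0.257, -0.966], [-1.0, -0.002, -0.002]]
wrist_force: [0.2, -0.7, 0.3]
opening: -0.0001
```

```bash
python3 - <<'E'
from h import *
rep((0,.130,.205))
f=lambda i:cv2.convertScaleAbs(cv2.resize(i[:,:,::-1],None,fx=5.8,fy=5.8,interpolation=cv2.INTER_CUBIC),alpha=1.7,beta=10)
cv2.imwrite("pics/s2.png",f(env.grab_frame("scene")[165-20:275-25,270:405]))
E
```

```text
t 4.8167 jigpos [0.0008 0.1323 0.2358] F [ 0.2336 -0.7018  0.2893] op -0.00012961819046587654
Rjig [[-0.0016  1.      0.0014]
 [ 0.0017  0.0014 -1.    ]
 [-1.     -0.0016 -0.0017]]
(0, 0.13, 0.205) tool delta [ 0.0308 -0.0007  0.0023]
```

View pics/s2.png

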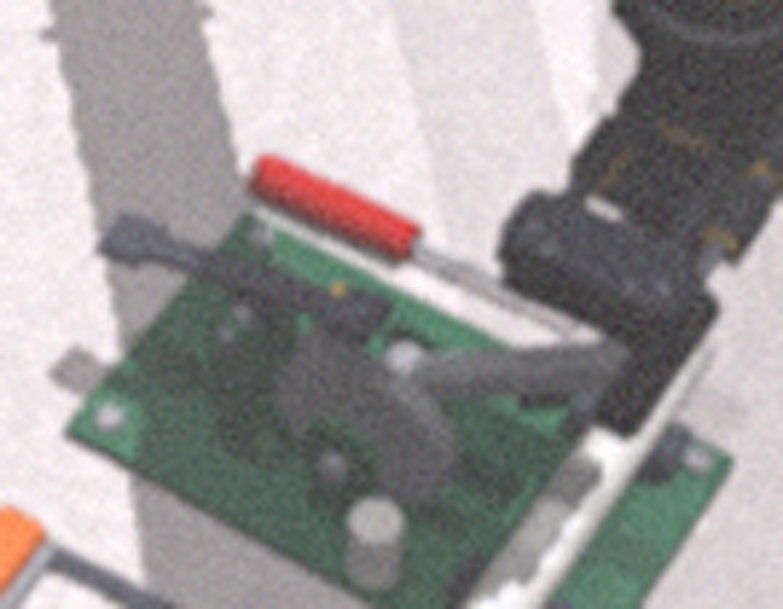

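The pawl's nose pad (350,305) now stands raised and its tail is lower. The tips are above the bar. I'll come down onto it, then follow the arc.

>>> drive_tool --plan '[{"xyz":[0.016,0,0.003],"twist":[0,0,0]},{"xyz":[0.014,0,0],"twist":[0,0,0]},{"xyz":[0.006,0,0],"twist":[0,0,0]},{"xyz":[0.006,0,-0.003],"twist":[0,0,0]},{"xyz":[0.006,0,-0.005],"twist":[0,0,0]},{"xyz":[0.006,0,-0.005],"twist":[0,0,0]},{"xyz":[0.006,0,-0.004],"twist":[0,0,0]},{"xyz":[0,0,0],"twist":[0,0,0]}]'

```text
time: 5.53
position: [0.5897, 0.1828, 0.176]
ee_rot: [[0.001, 0.966, -0.257], [0.001, -0.258, -0.966], [-1.0, 0.0, -0.002]]
wrist_force: [-0.0, -0.1, -0.8]
opening: 0.0004
```

```bash
python3 -c "
from h import *
rep()"
```

```text
t 5.5333 jigpos [0.0023 0.1449 0.176 ] F [-0.017  -0.119  -0.8266] op 0.0003637733368100866
Rjig [[ 0.0005  1.      0.0014]
 [ 0.0016  0.0014 -1.    ]
 [-1.      0.0005 -0.0016]]
```

```bash
python3 - <<'E'
from h import *
f=lambda i:cv2.convertScaleAbs(cv2.resize(i[:,:,::-1],None,fx=5.8,fy=5.8,interpolation=cv2.INTER_CUBIC),alpha=2.2,beta=20)
cv2.imwrite("pics/s3.png",f(env.grab_frame("scene")[165-20:275-25,290:420]))
E
```

```text
(no output)
```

View pics/s3.png

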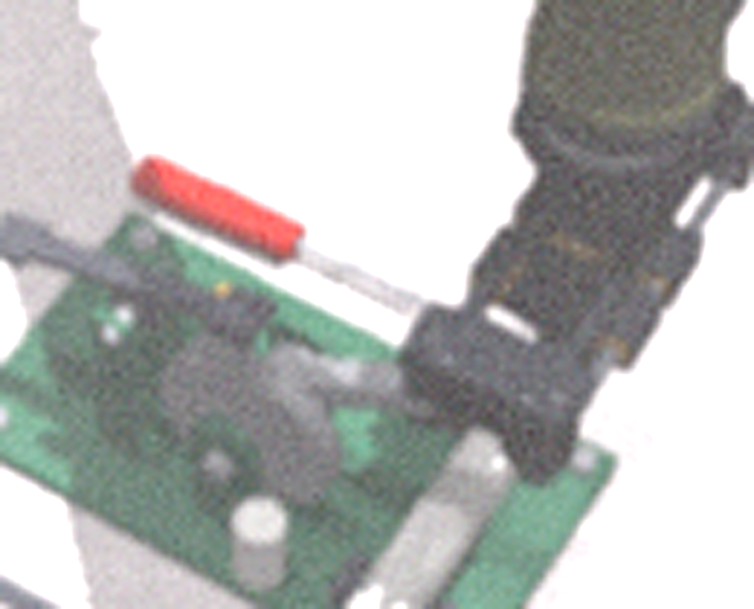

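The arm has come down part-way, with the tips on the bar and the pawl still raised. I'll carry on along the arc.

>>> drive_tool --plan '[{"xyz":[0.006,-0.001,-0.003],"twist":[0,0,0]},{"xyz":[0.006,-0.001,-0.003],"twist":[0,0,0]},{"xyz":[0.006,0,-0.003],"twist":[0,0,0]},{"xyz":[0.006,0,-0.003],"twist":[0,0,0]},{"xyz":[0.006,0,-0.0025],"twist":[0,0,0]},{"xyz":[0.006,0,-0.0025],"twist":[0,0,0]},{"xyz":[0.006,0,-0.002],"twist":[0,0,0]},{"xyz":[0.006,0,-0.002],"twist":[0,0,0]}]'

```text
time: 6.25
position: [0.5953, 0.2055, 0.1309]
ee_rot: [[0.007, 0.966, -0.258], [0.005, -0.258, -0.966], [-1.0, 0.005, -0.007]]
wrist_force: [1.0, 2.9, 5.4]
opening: 0.0008
```

```bash
python3 -c "
from h import *
rep((0,.173,.102),(0,.175,.076))"
```

```text
t 6.25 jigpos [0.0019 0.1682 0.1309] F [1.0335 2.914  5.4141] op 0.0007767690721801365
Rjig [[ 0.0055  1.      0.0011]
 [ 0.007   0.001  -1.    ]
 [-1.      0.0055 -0.007 ]]
(0, 0.173, 0.102) tool delta [ 0.0289 -0.002  -0.0046]
(0, 0.175, 0.076) tool delta [ 0.0549 -0.0022 -0.0064]
```

>>> drive_tool --plan '[{"xyz":[0.006,0,-0.001],"twist":[0,0,0]},{"xyz":[0.006,0,-0.001],"twist":[0,0,0]},{"xyz":[0.006,0,-0.001],"twist":[0,0,0]},{"xyz":[0.006,0,-0.001],"twist":[0,0,0]},{"xyz":[0.006,0,-0.001],"twist":[0,0,0]},{"xyz":[0.006,0,-0.001],"twist":[0,0,0]},{"xyz":[0.006,0,0],"twist":[0,0,0]},{"xyz":[0.004,0,0],"twist":[0,0,0]}]'

```text
time: 6.92
position: [0.5943, 0.2082, 0.0819]
ee_rot: [[-0.0, 0.966, -0.259], [0.0, -0.259, -0.966], [-1.0, -0.0, -0.0]]
wrist_force: [0.0, 2.7, 3.6]
opening: 0.0004
```

>>> drive_tool --plan '[{"xyz":[0.003,0,0],"twist":[0,0,0]},{"xyz":[0.003,0,0],"twist":[0,0,0]},{"xyz":[0,0,0],"twist":[0,0,0]}]'

```text
time: 7.17
position: [0.5941, 0.2077, 0.0763]
ee_rot: [[-0.001, 0.966, -0.259], [-0.0, -0.259, -0.966], [-1.0, -0.001, 0.001]]
wrist_force: [0.1, 2.6, 4.3]
opening: 0.0006
```

```bash
python3 -c "
from h import *
rep()"
```

```text
t 7.1667 jigpos [0.0001 0.17   0.0763] F [0.1054 2.5898 4.3243] op 0.0006364978735488901
Rjig [[-0.0006  1.     -0.0001]
 [-0.0006 -0.0001 -1.    ]
 [-1.     -0.0006  0.0006]]
```

>>> drive_tool --plan '[{"xyz":[0.002,0,0],"twist":[0,0,0]},{"xyz":[0.002,0,0],"twist":[0,0,0]},{"xyz":[0,0,0],"twist":[0,0,0]}]'

```text
time: 7.42
position: [0.5943, 0.2078, 0.0758]
ee_rot: [[0.0, 0.966, -0.259], [-0.002, -0.259, -0.966], [-1.0, 0.001, 0.001]]
wrist_force: [-6.6, -1.1, 20.8]
opening: 0.0007
```

The arm is on its lower stop: 21 N with no travel, and a height of 0.076 as expected. Next is the nose pad.

>>> drive_tool --plan '[{"xyz":[-0.01,0,0],"twist":[0,0,0]},{"xyz":[-0.025,0,0],"twist":[0,0,0]},{"xyz":[-0.035,0,0],"twist":[0,0,0]},{"xyz":[-0.035,0,0],"twist":[0,0,0]},{"xyz":[-0.02,0,0],"twist":[0,0,0]},{"xyz":[0,0,0],"twist":[0,0,0]}]'

```text
time: 7.92
position: [0.5962, 0.2072, 0.2019]
ee_rot: [[0.006, 0.966, -0.26], [-0.0, -0.26, -0.966], [-1.0, 0.006, -0.001]]
wrist_force: [0.7, 0.3, 0.1]
opening: 0.0005
```

>>> drive_tool --plan '[{"xyz":[0,0.005,0.029],"twist":[0,0,0]},{"xyz":[0,0.005,0.029],"twist":[0,0,0]},{"xyz":[0,0.005,0.029],"twist":[0,0,0]},{"xyz":[0,0.005,0.029],"twist":[0,0,0]},{"xyz":[0,0.005,0.029],"twist":[0,0,0]},{"xyz":[0,0.005,0.026],"twist":[0,0,0]},{"xyz":[0,0,0],"twist":[0,0,0]}]'

```text
time: 8.5
position: [0.5774, 0.025, 0.195]
ee_rot: [[-0.005, 0.963, -0.269], [-0.006, -0.269, -0.963], [-1.0, -0.004, 0.007]]
wrist_force: [1.6, -1.5, 0.1]
opening: 0.0004
```

```bash
python3 - <<'E'
from h import *
rep((.03,-.001,.16))
f=lambda i:cv2.convertScaleAbs(cv2.resize(i[:,:,::-1],None,fx=5.8,fy=5.8,interpolation=cv2.INTER_CUBIC),alpha=2.0,beta=20)
cv2.imwrite("pics/s4.png",f(env.grab_frame("scene")[165-20:275-25,270:405]))
E
```

```text
t 8.5 jigpos [ 0.0313 -0.0107  0.195 ] F [ 1.5831 -1.46    0.0571] op 0.0003954580323133275
Rjig [[-0.0036  0.9999 -0.0108]
 [-0.0073 -0.0109 -0.9999]
 [-1.     -0.0035  0.0074]]
(0.03, -0.001, 0.16) tool delta [ 0.0349 -0.0012 -0.01  ]
```

View pics/s4.png

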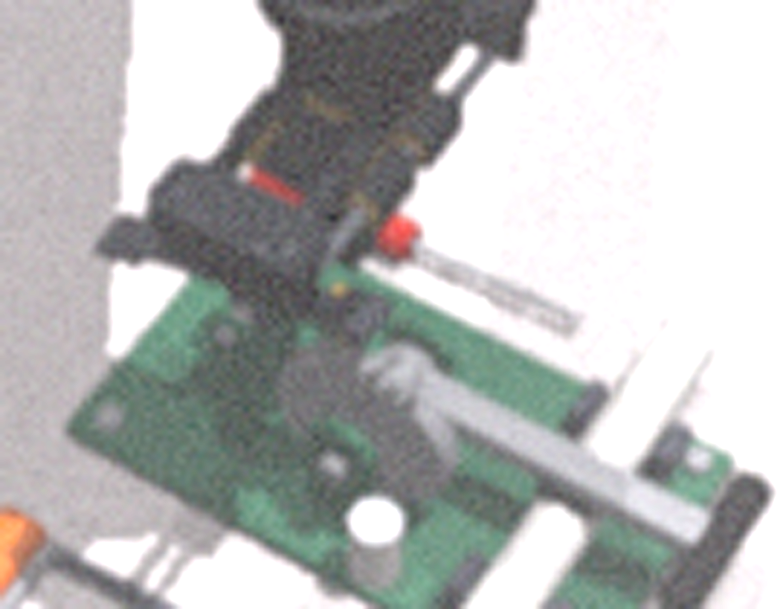

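The arm lies level over the tube, with the bar at about (715,540). The nose pad (355,310) is raised just below and ahead of the tips. I'll go down, then check the pose before pressing.

>>> drive_tool --plan '[{"xyz":[0.015,0,0],"twist":[0,0,0]},{"xyz":[0.015,0,0],"twist":[0,0,0]},{"xyz":[0.003,0,0],"twist":[0,0,0]},{"xyz":[0,0,0],"twist":[0,0,0]},{"xyz":[0,0,0],"twist":[0,0,0]}]'

```text
time: 8.97
position: [0.5787, 0.0354, 0.1642]
ee_rot: [[-0.001, 0.966, -0.258], [0.0, -0.258, -0.966], [-1.0, -0.001, 0.0]]
wrist_force: [-0.1, -0.3, 0.6]
opening: 0.0007
```

```bash
python3 -c "
from h import *
rep((.03,0,.137))"
```

```text
t 8.9667 jigpos [ 0.0298 -0.0004  0.1642] F [-0.0879 -0.3145  0.5844] op 0.0006678747510536442
Rjig [[-0.0013  1.      0.0009]
 [-0.0003  0.0009 -1.    ]
 [-1.     -0.0013  0.0003]]
(0.03, 0, 0.137) tool delta [ 0.0272  0.0003 -0.0004]
```

>>> drive_tool --plan '[{"xyz":[0.006,0,0],"twist":[0,0,0]},{"xyz":[0.005,0,0],"twist":[0,0,0]},{"xyz":[0.005,0,0],"twist":[0,0,0]},{"xyz":[0.005,0,0],"twist":[0,0,0]},{"xyz":[0.004,0,0],"twist":[0,0,0]},{"xyz":[0.003,0,0],"twist":[0,0,0]},{"xyz":[0,0,0],"twist":[0,0,0]}]'

```text
time: 9.55
position: [0.5799, 0.0361, 0.1374]
ee_rot: [[0.002, 0.966, -0.258], [0.001, -0.258, -0.966], [-1.0, 0.002, -0.001]]
wrist_force: [0.7, 3.8, 5.4]
opening: 0.0005
```

>>> drive_tool --plan '[{"xyz":[0.002,0,0],"twist":[0,0,0]},{"xyz":[0,0,0],"twist":[0,0,0]},{"xyz":[0,0,0],"twist":[0,0,0]}]'

```text
time: 9.8
position: [0.58, 0.0361, 0.1373]
ee_rot: [[0.002, 0.966, -0.258], [0.0, -0.258, -0.966], [-1.0, 0.002, -0.001]]
wrist_force: [-4.9, 3.3, 15.7]
opening: 0.0003
```

The pawl is at its stop at z = 0.137, as expected. I'll retreat straight up and look.

>>> drive_tool --plan '[{"xyz":[0.001,0,0],"twist":[0,0,0]},{"xyz":[0,0,0],"twist":[0,0,0]},{"xyz":[-0.01,0,0],"twist":[0,0,0]},{"xyz":[-0.02,0,0],"twist":[0,0,0]},{"xyz":[-0.03,0,0],"twist":[0,0,0]},{"xyz":[-0.04,0,0],"twist":[0,0,0]},{"xyz":[-0.04,0,0],"twist":[0,0,0]},{"xyz":[-0.03,0,0],"twist":[0,0,0]}]'

```text
time: 10.47
position: [0.579, 0.0337, 0.3061]
ee_rot: [[0.001, 0.966, -0.26], [-0.002, -0.26, -0.966], [-1.0, 0.001, 0.001]]
wrist_force: [0.4, -0.1, 0.6]
opening: 0.0002
```

>>> drive_tool --plan '[{"xyz":[0,0,0.03],"twist":[0,0,0]},{"xyz":[0,0,0.03],"twist":[0,0,0]},{"xyz":[0,0,0.03],"twist":[0,0,0]},{"xyz":[0,0,0.03],"twist":[0,0,0]},{"xyz":[0,0,0.03],"twist":[0,0,0]},{"xyz":[0,0,0.03],"twist":[0,0,0]},{"xyz":[0,0,0.03],"twist":[0,0,0]},{"xyz":[0,0,0.03],"twist":[0,0,0]}]'

```text
time: 11.13
position: [0.5152, -0.1993, 0.3028]
ee_rot: [[-0.002, 0.966, -0.26], [-0.001, -0.26, -0.966], [-1.0, -0.002, 0.001]]
wrist_force: [0.6, -0.1, -0.1]
opening: 0.0003
```

```bash
python3 - <<'E'
from h import *
rep()
f=lambda i:cv2.convertScaleAbs(cv2.resize(i[:,:,::-1],None,fx=5.8,fy=5.8,interpolation=cv2.INTER_CUBIC),alpha=1.7,beta=10)
cv2.imwrite("pics/s5.png",f(env.grab_frame("scene")[165:275,270:405]))
E
```

```text
t 11.1333 jigpos [ 0.0293 -0.2436  0.3028] F [ 0.6234 -0.126  -0.1466] op 0.0002955600638080513
Rjig [[-0.0021  1.     -0.0014]
 [-0.0015 -0.0014 -1.    ]
 [-1.     -0.0021  0.0015]]
```

View pics/s5.png

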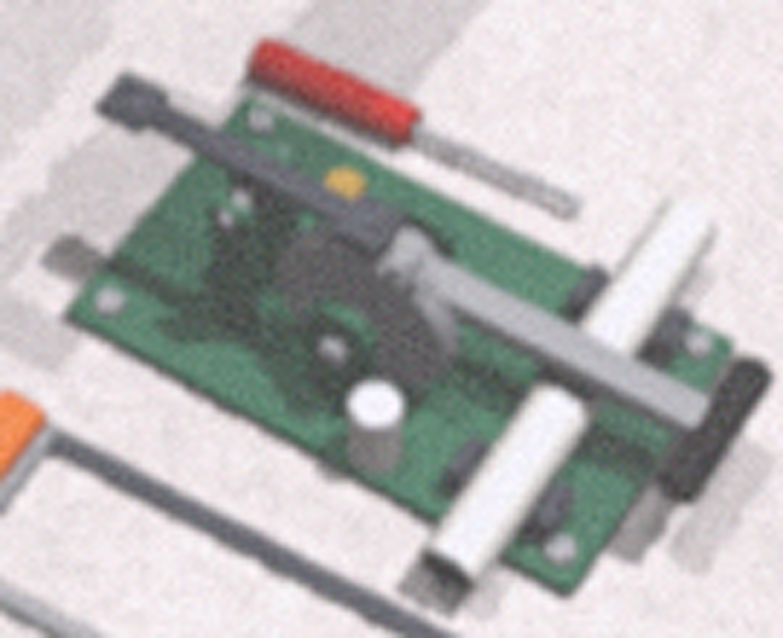

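The arm is level with its bar near (720,430). The pawl pads at (130,100) and (365,222) match the first picture, so the pawl is in. The tube end (455,575) and the bystanders are unmoved.

```bash
python3 -c "
from rig import env
print(env.hand_in())"
```

```text
the job is handed in; nothing more can be done
None
```

The jig is ready for cutting, and I handed the job in at about 11 s of the 48 s. I pressed the pawl's tail down to its stop, pushed the keeper arm down along its arc to its lower stop, then pressed the nose pad back in. The tool was well clear by the end.

| Step | Contact height (m) | Expected (m) | Force at the stop (N) |
|---|---|---|---|
| Pawl tail down | 0.121 | 0.120 | 27 |
| Arm down (top of bar) | 0.076 | 0.076 | 21 |
| Pawl nose in | 0.137 | 0.137 | 16 |

The last picture shows:
- **Arm and pawl:** the arm is level over the tube, and both pawl pads are back at their starting pixels.
- **Other things:** the tube, offcut, bush and screwdriver look unmoved, as does the part of the hacksaw in view. The bottle, spool and wrench were outside the last picture, but the tool never went near them at their height.

No final check failed. Two readings looked odd on the way:
- **No force on the arm:** partway down, the wrist force read near zero while I was pushing; a picture showed the arm was moving normally.
- **Pose beside the nose pad:** one reading was about 10 mm off because the tool was still settling; it was within 1 mm before I pressed.

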